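# Move the round calibration target to the next rail

### The job

At the picture-examination table, three calibration targets hang on one rail. Lift the one with the round plates up over the rail's end stop and hang it on the empty rail next to it, anywhere between that rail's two end stops, hanging straight from its saddle. Leave the square target and the narrow strip target hanging where they are.

Things in the scene. Friction and masses are not known exactly. Their poses are not given: they have to be found in the camera images.
- disc_grip (a point): Round target, 0.15 kg: centre of its grey upright grip tab, 12 (x) x 26 (y, along rail) x 50 tall (all in mm). Under the tab an aluminium saddle, 26 (x) x 30 (y), top 25 below the point, straddles the rail: roof 31 below the point, throat 16 wide, flaring to a 44 mouth. On each side of the rail hangs a white disc, 64 dia, down to 113 below the point (52 over both). Half-turn symmetric.
- square_grip (a point): Square target, to be left alone: same tab and saddle as the round one, with white square plates 60 x 60 mm marked with black squares. The point is the centre of its tab, 25 mm below the tab's top; axes as the round one's. The plates reach 111 mm below the point.
- strip_grip (a point): Strip target, to be left alone: same tab and saddle as the round one, with narrow white plates 30 mm wide, 64 mm tall, with scale lines. The point is the centre of its tab, 25 mm below the tab's top; axes as the round one's. Targets hang about 85 mm apart in any order on the full rail, of the same make and height as the empty one, roughly in line to its left or right.
- empty_mid (a point): Empty rail: fixed level steel rod, 12 mm dia, 280 mm long, on a low stand with two posts. The point is on its axis at mid-length, 105 mm above the table; y along the rod, z up. Each end, 140 mm from the point, has a dark disc stop, 32 mm dia, 8 mm thick, 10 mm above the rod's top. A target hanging on a rail has its tab centre 37 mm above the rod's axis, y along the rod.

How it is judged:
By the outcome, as a careful person would: the job done as asked, in the order asked, and still so for the second after the job is handed in, with the robot touching nothing.
It also fails if it takes over 45 s, if anything falls off the work surface, if the arm or the gripper's body presses on something with over 40 N, if the wrist force passes 120 N, or if a joint passes its speed limit or range.

### The arm

A 7-joint arm with a two-finger parallel gripper is mounted at the origin on the work surface. World frame = base frame: x ahead of the robot, y to its left, z up, the work surface at z = 0. Lengths are in mm, angles in rad, forces in N, time in s.
With the tool pointing down it reaches from about 350 to 900 mm from the base axis. Payload 8.1 kg.
Tool frame: the origin (TCP) lies midway between the tips of the shut fingers; the grasp point (between the pads) lies 19 mm behind it (arm.grip_point_offset is the distance from the TCP to the grasp point, in mm); x points along the fingers, z is the direction in which the jaws open and shut, and the axes are right-handed (so a half turn about x gives the same grasp; the last joint's range is limited). The gripper opens to 85 mm and grips with 20 to 120 N. Pads are 22 mm wide; open, the fingers measure 114 mm over their backs; the gripper's body (76 mm by 85 mm) begins 54 mm behind the grasp point. The pads swing forward as they close: fully open they stand 13 mm farther back than shut.
Start: joints at [1.233, 0.434, 0.025, 1.573, -0.012, 1.134, -0.075], TCP at [145.38, -607.87, 231.323] pointing down, gripper open.
Joint ranges: [-2.62, 2.62], [-0.44, 2.09], [-1.27, 1.32], [0.08, 2.57], [-1.32, 4.46], [0.12, 2], [-2.74, 2.74]. Speed limits (rad/s): [2.22, 2.22, 3.01, 3.01, 3.14, 3.14, 3.14].

### API

Orientations are given as a unit quaternion [x, y, z, w].
In Python, from cell import arm gives the robot as it stands. The module is installed in compiled form; this text tells all that it offers.
- The arm moves only by the tool jog_arm, never from a script. Its argument "deltas" is a list of rows, each an object of numbers: "tx", "ty", "tz": the shift along the tool's x, y, z in m; "roll": the turn about the tool's x in rad. In form: [{"tx": .., "ty": .., "tz": .., "roll": ..}, ...]. A call has 1 to 20 rows; each row shifts and turns the commanded pose from where the row before left it, along the tool's axes as they then stand; what a row does not reach is not made up. A row lasts 1/10 s, in which the tool goes at most 50 mm and 8.59 degrees, less where a joint would pass 70% of its speed; a pose out of reach is approached as far as the arm can. A call is refused whole if a number of a shift passes 0.05 or a number of a turn 0.15, either way. A call with a gripper value outside its range is refused whole. "hand" is the finger opening in m, from 0 to 0.0854, set as the call begins (left out, the last holds). The fingers move at their own pace and stop on an object; the grip force is fixed at half the most. Time passes only in rows, so rows that do not move let the fingers close. It gives the time, the measured TCP pose, the force and the opening at its end, in the units of the state.
- arm.state(): the state, without advancing time (a new reading comes with each control period).
- arm.snapshot(name): name is "scene" or "top" or "wrist"; returns a dict with "image" (400x640x3 uint8, red, green, blue), "fx", "fy", "cx", "cy" (pixels), "k1" (the pictures are not rectified: a ray, as slopes to the right and down, at radius r is drawn at 1 + k1 r^2 times it, then the intrinsics apply), "pose" (4x4, takes a point from camera to world coordinates); the wrist camera has in their place "T_tool_cam" (4x4, takes a point from camera to tool coordinates, whose origin is the TCP and whose axes are the tool frame's). Camera axes: x right, y down, z forward; pixel columns grow to the right and rows downward; lengths in mm; the calibration is good to about 2 mm. A picture is of the moment at which its call begins: read the wrist's pose just before it. There is no depth.
- arm.sign_off(): hands the job in, once; it reports no verdict.
The state is a dict: "clock": time; "q": joint angles; "joint_velocities": joint speeds; "effort": joint torques, N m; "ee_pos": TCP position; "ee_rot": TCP orientation; "wrist_force": force on the tool from outside, world axes, zero at the start; "ft_torque": the same for the moment, N m; "finger_gap": finger opening in mm.
Only numpy, scipy, OpenCV 4.12 (cv2) and the standard library are available. Lean on these libraries where they do the work, as an engineer would, in place of code of your own. Each camera call takes 0.05 s, during which the arm holds its last target.

## Working session

There is one attempt and no reset: what is moved stays moved. The work goes in short steps, Python scripts to look and compute and a tool call to move; the robot and the scene stay as the last step left them, time stands still between calls to the robot, and variables do not carry over. Pictures are saved under pics/ and viewed, and the job is handed in when it is done.

Besides the shell and the picture viewer there is one more tool, called after "Emit:" as name([rows], argument=value, ...), one row to a line, values as JSON. jog_arm: Moves the arm, as the interface text tells. Its arguments: {"type":"object","properties":{"deltas":{"type":"array"},"hand":{"type":"number"}},"required":["deltas"]}

```bash
mkdir -p pics; cat > h.py <<'E'
import numpy as np,cv2,json
from cell import arm
def snap(n,f):
    st=arm.state(); s=arm.snapshot(n)
    cv2.imwrite(f'pics/{f}.png',cv2.cvtColor(s['image'],cv2.COLOR_RGB2BGR))
    d={k:(np.array(v).tolist()) for k,v in s.items() if k!='image'}
    d['st']={k:np.array(v).tolist() for k,v in st.items()}
    json.dump(d,open(f'pics/{f}.json','w'))
    return d
E
python3 - <<'E'
from h import *
for n in ['scene','top','wrist']:
    d=snap(n,n+'0'); print(n,{k:np.round(v,3).tolist() for k,v in d.items() if k!='st'})
s=arm.state();print({k:np.round(v,3).tolist() for k,v in s.items()})
E
```

```text
scene {'fx': 448.904, 'fy': 448.904, 'cx': 317.432, 'cy': 198.725, 'k1': -0.117, 'pose': [[0.689, 0.534, -0.49, 1004.676], [0.725, -0.52, 0.452, -398.983], [-0.014, -0.666, -0.746, 828.54], [0.0, 0.0, 0.0, 1.0]]}
top {'fx': 445.54, 'fy': 445.54, 'cx': 317.583, 'cy': 198.942, 'k1': 0.003, 'pose': [[0.026, -0.98, 0.198, 341.627], [-1.0, -0.026, 0.005, 6.191], [0.001, -0.198, -0.98, 1167.727], [0.0, 0.0, 0.0, 1.0]]}
wrist {'fx': 319.557, 'fy': 319.557, 'cx': 320.487, 'cy': 199.645, 'k1': -0.047, 'T_tool_cam': [[-0.0, -0.269, 0.963, -142.694], [0.001, -0.963, -0.269, 67.506], [1.0, 0.001, 0.001, 0.162], [0.0, 0.0, 0.0, 1.0]]}
{'clock': 0.15, 'q': [1.233, 0.435, 0.025, 1.574, -0.012, 1.134, -0.075], 'joint_velocities': [0.0, -0.001, -0.001, -0.002, 0.0, -0.001, -0.0], 'effort': [0.003, -67.089, 1.026, -31.645, 0.016, 0.009, -0.0], 'ee_pos': [145.264, -607.512, 230.713], 'ee_rot': [0.438, 0.555, -0.438, 0.555], 'wrist_force': [-0.466, 0.452, 0.505], 'ft_torque': [0.007, -0.04, -0.033], 'finger_gap': 85.127}
```

View pics/scene0.png

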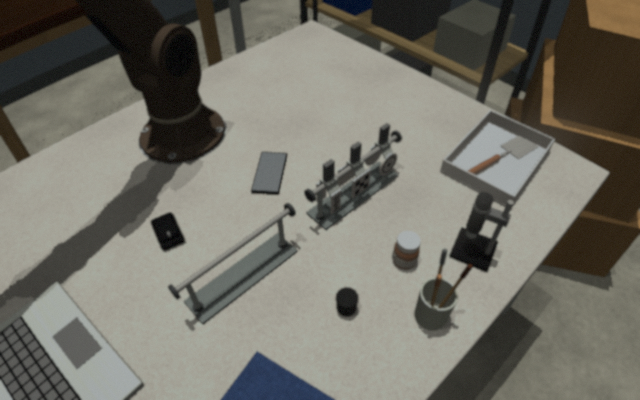

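View pics/top0.png

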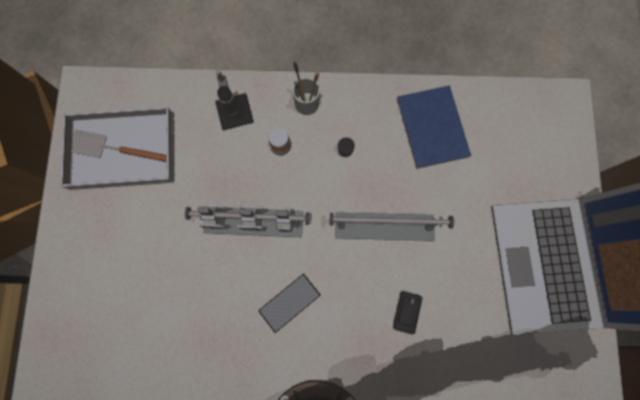

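View pics/wrist0.png

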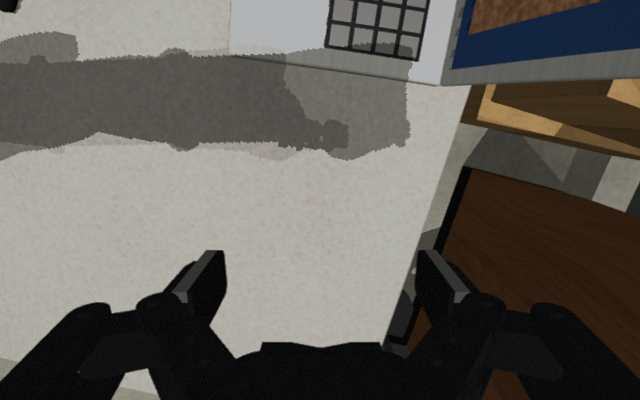

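```bash
python3 - <<'E'
import cv2,numpy as np
a=cv2.imread('pics/scene0.png')[110:320,160:420]
cv2.imwrite('pics/sc_z.png',cv2.convertScaleAbs(cv2.resize(a,(780,590),interpolation=cv2.INTER_CUBIC)[:,:],alpha=1.5))
a=cv2.imread('pics/top0.png')[190:250,170:470]
a=cv2.convertScaleAbs(a,alpha=1.6)
b=np.vstack([cv2.resize(a[:,:155],(775,300),interpolation=cv2.INTER_CUBIC),cv2.resize(a[:,145:],(775,300),interpolation=cv2.INTER_CUBIC)])
cv2.imwrite('pics/top_z.png',b)
E
```

```text
(no output)
```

View pics/sc_z.png

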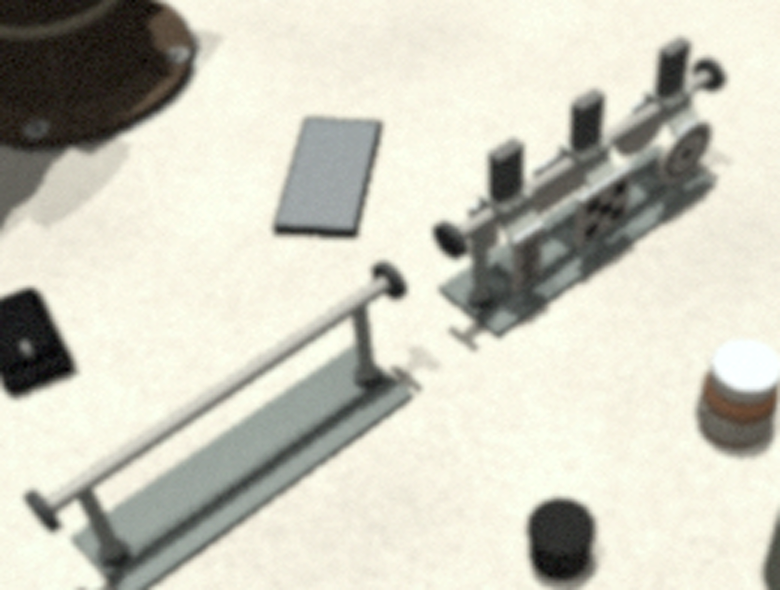

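View pics/top_z.png

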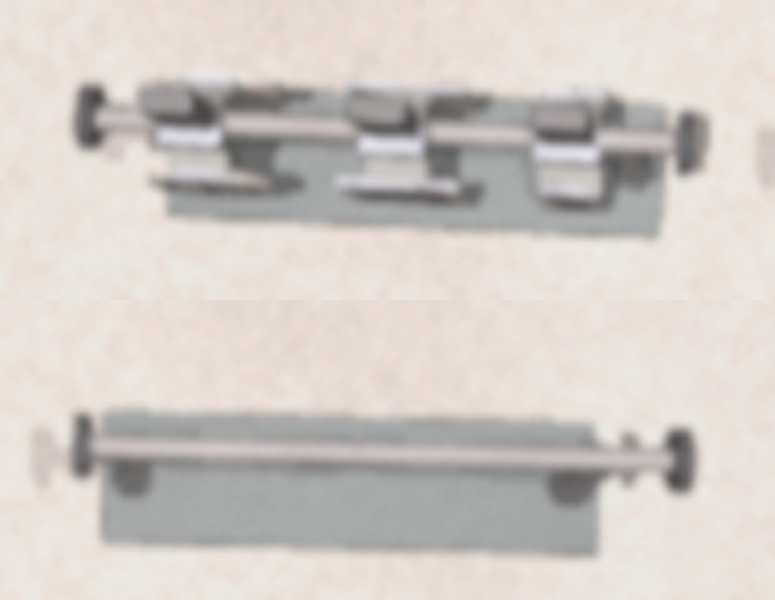

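```bash
cat >> h.py <<'E'
from scipy.spatial.transform import Rotation as R
def camof(d):
    if 'pose' in d: T=np.array(d['pose'])
    else:
        T=np.eye(4);T[:3,:3]=R.from_quat(d['st']['ee_rot']).as_matrix();T[:3,3]=d['st']['ee_pos'];T=T@np.array(d['T_tool_cam'])
    return T
def ray(d,uv):
    K=np.array([[d['fx'],0,d['cx']],[0,d['fy'],d['cy']],[0,0,1.]])
    # drawn = (1+k1 r^2)*undist : cv2 model
    p=cv2.undistortPoints(np.array([[uv]],float),K,np.array([d['k1'],0,0,0,0.]))[0,0]
    T=camof(d);v=T[:3,:3]@np.array([p[0],p[1],1.]);return T[:3,3],v/np.linalg.norm(v)
def onz(d,uv,z):
    o,v=ray(d,uv);return o+v*(z-o[2])/v[2]
def proj(d,P):
    T=camof(d);p=T[:3,:3].T@(np.array(P)-T[:3,3]);x,y=p[0]/p[2],p[1]/p[2];f=1+d['k1']*(x*x+y*y)
    return np.array([d['fx']*x*f+d['cx'],d['fy']*y*f+d['cy']])
def tri(L):
    A=np.zeros((3,3));b=np.zeros(3)
    for d,uv in L:
        o,v=ray(d,uv);M=np.eye(3)-np.outer(v,v);A+=M;b+=M@o
    return np.linalg.solve(A,b)
def load(f): return json.load(open(f'pics/{f}.json'))
E
python3 - <<'E'
from h import *
t=load('top0');s=load('scene0')
for n,uv,z in [('fullL',(188,213.4),105),('fullR',(308.4,218.4),105),('emL',(331.6,219),105),('emR',(451,222),105),('disctab',(205,210),167),('sqtab',(246.5,211),167),('strip',(283,213),167)]:
    print(n,onz(t,uv,z).round(1))
sc=lambda x,y:(x/3+160,y*210/590+110)
for n,uv,z in [('fullL',sc(708,75),105),('fullR',sc(451,238),105),('emL',sc(390,281),105),('emR',sc(42,507),105),('disctabtop',sc(676,43),167)]:
    print(n,onz(s,uv,z).round(1))
print(R.from_quat(t['st']['ee_rot']).as_matrix().round(3))
E
```

```text
fullL [512.2 323.3 105. ]
fullR [507.6  32.1 105. ]
emL [507.7 -23.9 105. ]
emR [ 508.  -311.4  105. ]
disctab [511.1 266.8 167. ]
sqtab [511.3 172.1 167. ]
strip [508.9  88.8 167. ]
fullL [515.5 320.5 105. ]
fullR [509.8  36.4 105. ]
emL [511.8 -24.3 105. ]
emR [ 508.7 -310.3  105. ]
disctabtop [514.1 272.5 167. ]
[[-0.001  0.973  0.233]
 [ 0.001  0.233 -0.973]
 [-1.    -0.    -0.002]]
```

Emit:
jog_arm([
  {"tx":-0.006,"ty":0.03,"tz":-0.0235},
  {"tx":-0.006,"ty":0.03,"tz":-0.0235},
  {"tx":-0.006,"ty":0.03,"tz":-0.0235},
  {"tx":-0.006,"ty":0.03,"tz":-0.0235},
  {"tx":-0.006,"ty":0.03,"tz":-0.0235},
  {"tx":-0.006,"ty":0.03,"tz":-0.0235},
  {"tx":-0.006,"ty":0.03,"tz":-0.0235},
  {"tx":-0.006,"ty":0.03,"tz":-0.0235},
  {"tx":-0.006,"ty":0.03,"tz":-0.0235},
  {"tx":-0.006,"ty":0.03,"tz":-0.0235},
  {"tx":-0.006,"ty":0.03,"tz":-0.0235},
  {"tx":-0.006,"ty":0.03,"tz":-0.0235},
  {"roll":-0.14},
  {"roll":-0.14},
  {"roll":-0.14},
  {"roll":-0.14},
  {"roll":-0.14},
  {"roll":-0.14},
  {"roll":-0.14},
  {"roll":-0.14},
])

```text
invalid input
```

Emit:
jog_arm([
  {"tx":-0.006,"ty":0.03,"tz":-0.0235,"roll":0},
  {"tx":-0.006,"ty":0.03,"tz":-0.0235,"roll":0},
  {"tx":-0.006,"ty":0.03,"tz":-0.0235,"roll":0},
  {"tx":-0.006,"ty":0.03,"tz":-0.0235,"roll":0},
  {"tx":-0.006,"ty":0.03,"tz":-0.0235,"roll":0},
  {"tx":-0.006,"ty":0.03,"tz":-0.0235,"roll":0},
  {"tx":-0.006,"ty":0.03,"tz":-0.0235,"roll":0},
  {"tx":-0.006,"ty":0.03,"tz":-0.0235,"roll":0},
  {"tx":-0.006,"ty":0.03,"tz":-0.0235,"roll":0},
  {"tx":-0.006,"ty":0.03,"tz":-0.0235,"roll":0},
  {"tx":-0.006,"ty":0.03,"tz":-0.0235,"roll":0},
  {"tx":-0.006,"ty":0.03,"tz":-0.0235,"roll":0},
  {"tx":0,"ty":0,"tz":0,"roll":-0.14},
  {"tx":0,"ty":0,"tz":0,"roll":-0.14},
  {"tx":0,"ty":0,"tz":0,"roll":-0.14},
  {"tx":0,"ty":0,"tz":0,"roll":-0.14},
  {"tx":0,"ty":0,"tz":0,"roll":-0.14},
  {"tx":0,"ty":0,"tz":0,"roll":-0.14},
  {"tx":0,"ty":0,"tz":0,"roll":-0.14},
  {"tx":0,"ty":0,"tz":0,"roll":-0.14},
])

```text
clock: 2.15
ee_pos: [429.7, -249.8, 303.1]
ee_rot: [0.074, 0.703, -0.074, 0.703]
wrist_force: [0.8, -0.8, 0.2]
finger_gap: 85.5
```

Emit:
jog_arm([
  {"tx":0,"ty":0,"tz":0,"roll":-0.1},
  {"tx":0,"ty":0,"tz":0,"roll":-0.095},
  {"tx":0,"ty":0.028,"tz":0.027,"roll":0},
  {"tx":0,"ty":0.028,"tz":0.027,"roll":0},
  {"tx":0,"ty":0.028,"tz":0.027,"roll":0},
  {"tx":0,"ty":0,"tz":0,"roll":0},
])

```text
clock: 2.75
ee_pos: [515.6, -162.3, 303.0]
ee_rot: [0.006, 0.707, -0.004, 0.708]
wrist_force: [-0.8, 0.6, -0.6]
finger_gap: 85.2
```

```bash
python3 - <<'E'
from h import *
d=snap('wrist','w1');print(d['st']['ee_pos'],R.from_quat(d['st']['ee_rot']).as_matrix().round(4))
for p in [(508,-25,105),(508,-311,105)]: print(proj(d,p))
E
```

```text
[515.5665478388474, -162.3061119607536, 303.04887239617796] [[ 0.0013  0.0138  0.9999]
 [ 0.003   0.9999 -0.0139]
 [-1.      0.0031  0.0012]]
[311.11795628  38.63557726]
[315.94189893 296.41937841]
```

View pics/w1.png

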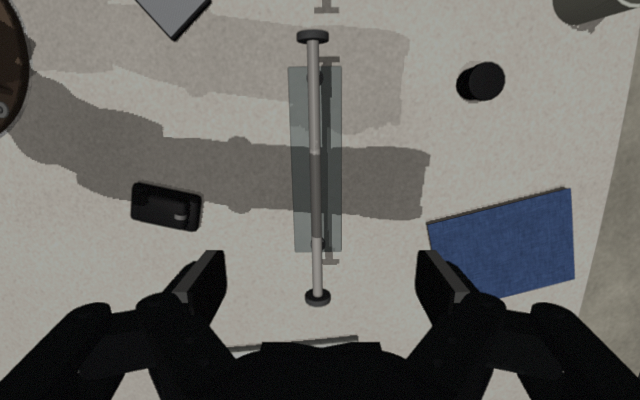

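Emit:
jog_arm([
  {"tx":0,"ty":0.03,"tz":-0.001,"roll":0},
  {"tx":0,"ty":0.03,"tz":-0.001,"roll":0},
  {"tx":0,"ty":0.03,"tz":-0.001,"roll":0},
  {"tx":0,"ty":0.03,"tz":-0.001,"roll":0},
  {"tx":0,"ty":0.03,"tz":-0.001,"roll":0},
  {"tx":0,"ty":0.03,"tz":-0.001,"roll":0},
  {"tx":0,"ty":0.03,"tz":-0.001,"roll":0},
  {"tx":0,"ty":0.03,"tz":-0.001,"roll":0},
  {"tx":0,"ty":0.03,"tz":-0.001,"roll":0},
  {"tx":0,"ty":0.03,"tz":0,"roll":0},
  {"tx":0,"ty":0.03,"tz":0,"roll":0},
  {"tx":0,"ty":0.03,"tz":0,"roll":0},
  {"tx":0,"ty":0.03,"tz":0,"roll":0},
  {"tx":0,"ty":0.03,"tz":0,"roll":0},
  {"tx":0,"ty":0,"tz":0,"roll":0},
])

```text
clock: 4.3
ee_pos: [511.5, 255.6, 303.1]
ee_rot: [0.007, 0.707, -0.005, 0.707]
wrist_force: [0.1, 0.3, -0.4]
finger_gap: 85.5
```

```bash
python3 - <<'E'
from h import *
d=snap('wrist','w2');print(d['st']['ee_pos'],R.from_quat(d['st']['ee_rot']).as_matrix().round(4))
for p in [(512,270,167),(508,34,105),(512,322,105)]: print(proj(d,p))
w=load('w1')
for uv in [(312.5,37),(317.5,298)]: print(onz(w,uv,105))
E
```

```text
[511.4827411660143, 255.64260770082404, 303.0873813975371] [[-9.000e-04  1.690e-02  9.999e-01]
 [ 1.600e-03  9.999e-01 -1.690e-02]
 [-1.000e+00  1.600e-03 -9.000e-04]]
[321.40926918 173.19489831]
[320.95597263 345.64431696]
[320.4993781  112.34346616]
[509.38466888 -23.52229033 105.        ]
[ 509.85699884 -313.22230919  105.        ]
```

View pics/w2.png

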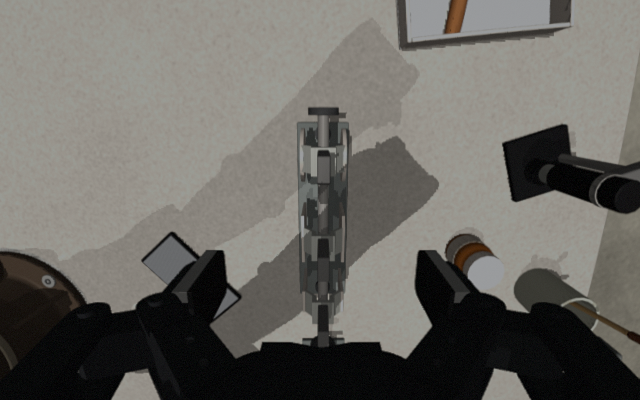

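```bash
python3 - <<'E'
import cv2
a=cv2.imread('pics/w2.png')[95:215,280:370]
cv2.imwrite('pics/w2z.png',cv2.convertScaleAbs(cv2.resize(a,None,fx=5,fy=5,interpolation=cv2.INTER_CUBIC),alpha=1.3))
E
```

```text
(no output)
```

View pics/w2z.png

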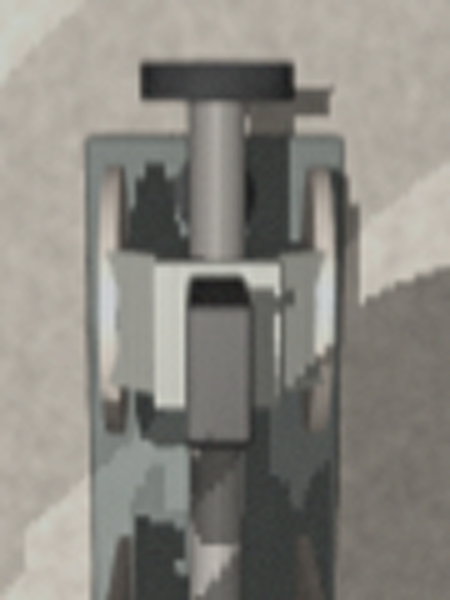

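```bash
python3 - <<'E'
from h import *
d=load('w2')
for uv in [(317.5,169.3),(330.2,169.3),(323.8,155.6),(323.8,183),(323.8,169.3)]: print(onz(d,uv,167).round(1))
for uv in [(323.5,108),(323.5,117)]: print(onz(d,uv,121).round(1))
for uv in [(323.2,120),(323.3,140),(323,200)]: print(onz(d,uv,105).round(1))
E
```

```text
[508.6 273.5 167. ]
[519.8 273.4 167. ]
[514.3 285.6 167. ]
[514.  261.1 167. ]
[514.2 273.5 167. ]
[515.  326.2 121. ]
[514.9 317.5 121. ]
[514.7 314.2 105. ]
[514.5 293.7 105. ]
[513.3 228.  105. ]
```

Emit:
jog_arm([
  {"tx":0.02,"ty":0.0088,"tz":0.0012,"roll":0},
  {"tx":0.03,"ty":0.0088,"tz":0.0012,"roll":0},
  {"tx":0.03,"ty":0,"tz":0,"roll":0},
  {"tx":0.03,"ty":0,"tz":0,"roll":0},
  {"tx":0.015,"ty":0,"tz":0,"roll":0},
  {"tx":0,"ty":0,"tz":0,"roll":0},
  {"tx":0,"ty":0,"tz":0,"roll":0},
])

```text
clock: 5.05
ee_pos: [515.9, 268.7, 178.8]
ee_rot: [0.008, 0.707, -0.008, 0.707]
wrist_force: [-0.5, 0.6, 0.0]
finger_gap: 85.4
```

```bash
python3 - <<'E'
from h import *
d=snap('wrist','w3');print(d['st']['ee_pos'],R.from_quat(d['st']['ee_rot']).as_matrix().round(4))
for p in [(514.2,273.4,167)]: print(proj(d,p))
E
```

```text
[515.9111987198952, 268.6533807167987, 178.7541441366958] [[ 2.000e-04  2.270e-02  9.997e-01]
 [-7.000e-04  9.997e-01 -2.270e-02]
 [-1.000e+00 -7.000e-04  3.000e-04]]
[317.8848368  236.57816268]
```

View pics/w3.png

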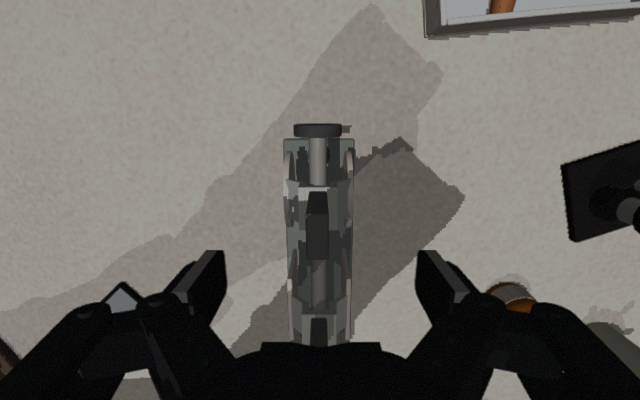

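Emit:
jog_arm([
  {"tx":0,"ty":0.0025,"tz":-0.001,"roll":0},
  {"tx":0,"ty":0.0023,"tz":-0.0008,"roll":0},
  {"tx":0.013,"ty":0,"tz":0,"roll":0},
  {"tx":0.013,"ty":0,"tz":0,"roll":0},
  {"tx":0.013,"ty":0,"tz":0,"roll":0},
  {"tx":0.008,"ty":0,"tz":0,"roll":0},
  {"tx":0.005,"ty":0,"tz":0,"roll":0},
  {"tx":0,"ty":0,"tz":0,"roll":0},
  {"tx":0,"ty":0,"tz":0,"roll":0},
])

```text
clock: 6.0
ee_pos: [513.7, 275.0, 126.4]
ee_rot: [0.007, 0.707, -0.007, 0.707]
wrist_force: [0.4, -0.8, 0.4]
finger_gap: 85.5
```

Emit:
jog_arm([
  {"tx":0,"ty":-0.0015,"tz":0.0005,"roll":0},
  {"tx":0,"ty":0,"tz":0,"roll":0},
  {"tx":0,"ty":0,"tz":0,"roll":0},
  {"tx":0,"ty":0,"tz":0,"roll":0},
  {"tx":0,"ty":0,"tz":0,"roll":0},
  {"tx":0,"ty":0,"tz":0,"roll":0},
  {"tx":0,"ty":0,"tz":0,"roll":0},
  {"tx":0,"ty":0,"tz":0,"roll":0},
  {"tx":0,"ty":0,"tz":0,"roll":0},
  {"tx":0,"ty":0,"tz":0,"roll":0},
], hand=0)

```text
clock: 7.0
ee_pos: [514.1, 273.4, 126.4]
ee_rot: [0.007, 0.707, -0.007, 0.707]
wrist_force: [-1.0, -0.9, 5.2]
finger_gap: 11.5
```

```bash
python3 - <<'E'
from h import *
d=snap('wrist','w4');print({k:np.round(v,3) for k,v in d['st'].items()})
E
```

```text
{'clock': np.float64(7.0), 'q': array([-0.184,  0.541, -0.568,  1.766,  0.351,  0.937, -0.919]), 'joint_velocities': array([-0.   ,  0.001,  0.   , -0.002, -0.001,  0.   , -0.001]), 'effort': array([-1.7200e-01, -6.3139e+01, -8.5320e+00, -2.5752e+01,  3.8000e-02,
       -3.9600e-01, -1.4000e-02]), 'ee_pos': array([514.112, 273.423, 126.437]), 'ee_rot': array([ 0.007,  0.707, -0.007,  0.707]), 'wrist_force': array([-0.97 , -0.877,  5.204]), 'ft_torque': array([-0.134,  0.179,  0.011]), 'finger_gap': np.float64(11.496)}
```

View pics/w4.png

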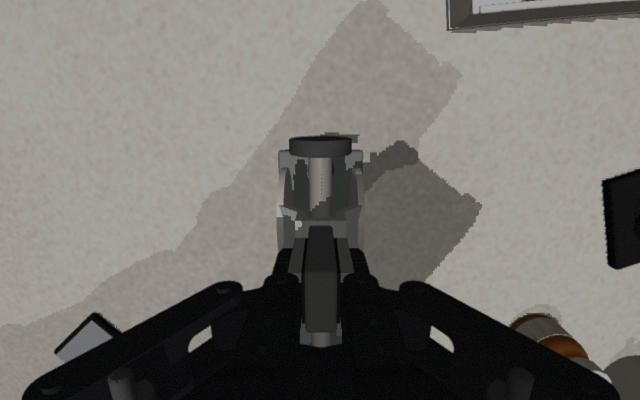

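Emit:
jog_arm([
  {"tx":-0.005,"ty":0,"tz":0,"roll":0},
  {"tx":-0.01,"ty":0,"tz":0,"roll":0},
  {"tx":-0.014,"ty":0,"tz":0,"roll":0},
  {"tx":-0.014,"ty":0,"tz":0,"roll":0},
  {"tx":-0.014,"ty":0,"tz":0,"roll":0},
  {"tx":-0.014,"ty":0,"tz":0,"roll":0},
  {"tx":-0.014,"ty":0,"tz":0,"roll":0},
  {"tx":-0.014,"ty":0,"tz":0,"roll":0},
  {"tx":-0.014,"ty":0,"tz":0,"roll":0},
  {"tx":-0.014,"ty":0,"tz":0,"roll":0},
  {"tx":-0.014,"ty":0,"tz":0,"roll":0},
  {"tx":-0.014,"ty":0,"tz":0,"roll":0},
  {"tx":-0.014,"ty":0,"tz":0,"roll":0},
  {"tx":-0.01,"ty":0,"tz":0,"roll":0},
  {"tx":-0.005,"ty":0,"tz":0,"roll":0},
  {"tx":0,"ty":0,"tz":0,"roll":0},
  {"tx":0,"ty":0,"tz":0,"roll":0},
])

```text
clock: 8.75
ee_pos: [513.9, 273.2, 309.8]
ee_rot: [0.007, 0.707, -0.008, 0.707]
wrist_force: [-0.4, -0.2, -2.2]
finger_gap: 11.2
```

```bash
python3 - <<'E'
from h import *
d=snap('wrist','w5');print({k:np.round(v,3) for k,v in d['st'].items()})
d=snap('scene','s5')
a=cv2.imread('pics/w5.png')
b=cv2.imread('pics/s5.png')[60:320,200:520]
cv2.imwrite('pics/w5z.png',np.hstack([a[:,160:480],cv2.resize(cv2.convertScaleAbs(b,alpha=1.4),(480,400))]))
E
```

```text
{'clock': np.float64(8.75), 'q': array([-0.141,  0.383, -0.621,  1.522,  0.227,  1.311, -0.807]), 'joint_velocities': array([ 0.001,  0.007,  0.002,  0.008,  0.001, -0.002, -0.001]), 'effort': array([-5.7000e-02, -6.1041e+01, -7.4270e+00, -3.4150e+01,  1.0000e-03,
        2.9000e-02,  8.0000e-03]), 'ee_pos': array([513.917, 273.216, 309.797]), 'ee_rot': array([ 0.007,  0.707, -0.008,  0.707]), 'wrist_force': array([-0.361, -0.155, -2.18 ]), 'ft_torque': array([ 0.016,  0.023, -0.035]), 'finger_gap': np.float64(11.2)}
```

View pics/w5z.png

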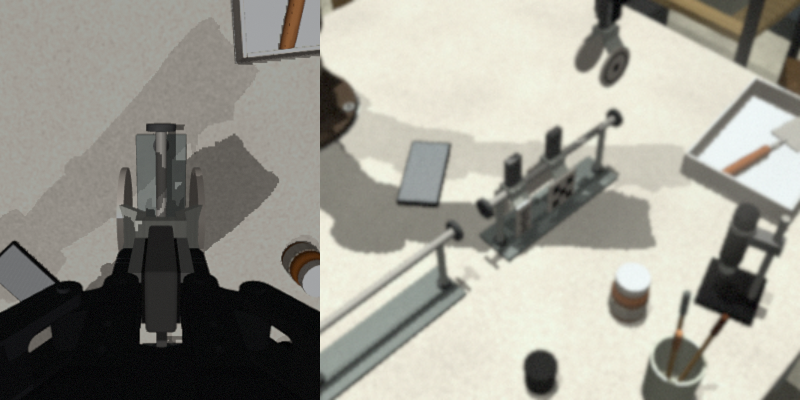

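Emit:
jog_arm([
  {"tx":0,"ty":-0.01,"tz":0,"roll":-0.02},
  {"tx":0,"ty":-0.018,"tz":0,"roll":0},
  {"tx":0,"ty":-0.024,"tz":-0.001,"roll":0},
  {"tx":0,"ty":-0.024,"tz":-0.001,"roll":0},
  {"tx":0,"ty":-0.024,"tz":-0.001,"roll":0},
  {"tx":0,"ty":-0.024,"tz":-0.001,"roll":0},
  {"tx":0,"ty":-0.024,"tz":0,"roll":0},
  {"tx":0,"ty":-0.024,"tz":0,"roll":0},
  {"tx":0,"ty":-0.024,"tz":0,"roll":0},
  {"tx":0,"ty":-0.024,"tz":0,"roll":0},
  {"tx":0,"ty":-0.024,"tz":0,"roll":0},
  {"tx":0,"ty":-0.024,"tz":0,"roll":0},
  {"tx":0,"ty":-0.024,"tz":0,"roll":0},
  {"tx":0,"ty":-0.024,"tz":0,"roll":0},
  {"tx":0,"ty":-0.024,"tz":0,"roll":0},
  {"tx":0,"ty":-0.024,"tz":0,"roll":0},
  {"tx":0,"ty":-0.024,"tz":0,"roll":0},
  {"tx":0,"ty":-0.024,"tz":0,"roll":0},
  {"tx":0,"ty":-0.018,"tz":0,"roll":0},
  {"tx":0,"ty":-0.01,"tz":0,"roll":0},
])

```text
clock: 10.85
ee_pos: [508.9, -168.5, 309.7]
ee_rot: [0.001, 0.708, -0.001, 0.707]
wrist_force: [0.4, 0.1, -2.4]
finger_gap: 11.4
```

Emit:
jog_arm([
  {"tx":0,"ty":0,"tz":0,"roll":0},
  {"tx":0,"ty":0,"tz":0,"roll":0},
])

```text
clock: 11.05
ee_pos: [509.4, -165.6, 310.1]
ee_rot: [0.0, 0.707, 0.0, 0.707]
wrist_force: [0.5, 0.2, -1.5]
finger_gap: 11.2
```

```bash
python3 - <<'E'
from h import *
d=snap('wrist','w6');print({k:np.round(v,3) for k,v in d['st'].items()});print(R.from_quat(d['st']['ee_rot']).as_matrix().round(4))
d=snap('scene','s6')
a=cv2.imread('pics/w6.png')
b=cv2.imread('pics/s6.png')[100:360,120:440]
cv2.imwrite('pics/w6z.png',np.hstack([a[:,160:480],cv2.resize(cv2.convertScaleAbs(b,alpha=1.4),(480,400))]))
E
```

```text
{'clock': np.float64(11.05), 'q': array([ 0.567,  0.271, -0.45 ,  1.64 ,  0.122,  1.259,  0.094]), 'joint_velocities': array([-0.012, -0.007, -0.009,  0.   , -0.   ,  0.002,  0.001]), 'effort': array([ 1.2270e+00, -5.3233e+01, -2.8590e+00, -3.3844e+01,  2.1100e-01,
        9.0000e-03,  5.5000e-02]), 'ee_pos': array([ 509.432, -165.573,  310.138]), 'ee_rot': array([0.   , 0.707, 0.   , 0.707]), 'wrist_force': array([ 0.537,  0.196, -1.5  ]), 'ft_torque': array([ 0.043, -0.048,  0.016]), 'finger_gap': np.float64(11.187)}
[[-2.e-04  3.e-04  1.e+00]
 [ 7.e-04  1.e+00 -3.e-04]
 [-1.e+00  7.e-04 -2.e-04]]
```

View pics/w6z.png

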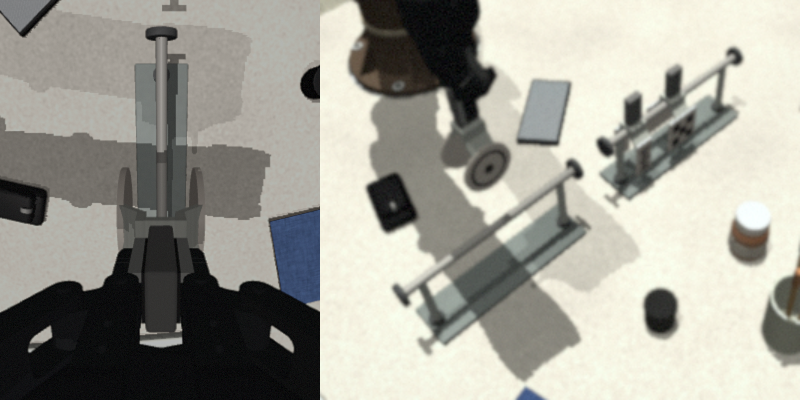

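```bash
python3 - <<'E'
from h import *
d=load('w6')
a=cv2.imread('pics/w6.png')
for r in (50,60,80,110,140,190): print(r,a[r,308:338].mean(1).astype(int))
# rod edges predicted for x=509.5
for y in (-60,-100,-140): print(y,proj(d,(503.5,y,105)),proj(d,(515.5,y,105)))
z=cv2.resize(a[20:260,260:380],None,fx=2.5,fy=2.5,interpolation=cv2.INTER_CUBIC);cv2.imwrite('pics/w6y.png',cv2.convertScaleAbs(z,alpha=1.3))
E
```

```text
50 [160 160 160 158 159 160 159 116 100 116 129 137 147 155 140 131 122 108
  94 120 156 156 155 153 154 156 159 160 159 159]
60 [156 154 154 155 156 158 158 139 106 116 127 136 148 155 140 130 122 108
  94 116 153 146  90  79  82  83  85  85  86  87]
80 [120 119 119 117 118 118  83  71  98 117 127 135 147 155 141 131 121 110
  88  46  52  58  61  59  58  59  60  59  59  75]
110 [121 121 121 121 121 120 121 119  97 114 127 135 147 154 141 130 122 108
  87  55  59  61  59  58  59  60  60  72 120 121]
140 [136 136 135 134 137 138 138 136 102 112 127 135 145 150 140 130 122 107
  88 100  63  57  59  61  80  80  78  89 135 138]
190 [ 79  79  77  78  78  78  79  77  68  75  85  91  96 100  97  92  87  80
  67  57  56  56  56  58  77  79  77  78  79  79]
-60 [315.1864839   72.80328831] [326.89940183  72.81259383]
-100 [315.31015465 112.91538643] [326.69415248 112.92362101]
-140 [315.43429556 150.90584619] [326.49152937 150.91311317]
```

View pics/w6y.png

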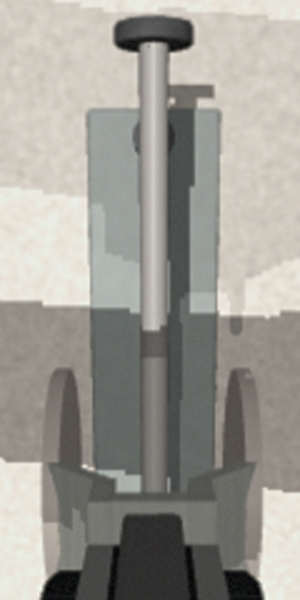

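Emit:
jog_arm([
  {"tx":0.005,"ty":0,"tz":0.0003,"roll":0},
  {"tx":0.01,"ty":0,"tz":0,"roll":0},
  {"tx":0.013,"ty":0,"tz":0,"roll":0},
  {"tx":0.013,"ty":0,"tz":0,"roll":0},
  {"tx":0.013,"ty":0,"tz":0,"roll":0},
  {"tx":0.013,"ty":0,"tz":0,"roll":0},
  {"tx":0.013,"ty":0,"tz":0,"roll":0},
  {"tx":0.01,"ty":0,"tz":0,"roll":0},
  {"tx":0.005,"ty":0,"tz":0,"roll":0},
  {"tx":0,"ty":0,"tz":0,"roll":0},
  {"tx":0,"ty":0,"tz":0,"roll":0},
])

```text
clock: 12.25
ee_pos: [510.0, -166.6, 215.6]
ee_rot: [0.0, 0.707, -0.0, 0.707]
wrist_force: [0.9, -0.0, -1.5]
finger_gap: 11.5
```

```bash
python3 - <<'E'
from h import *
d=snap('wrist','w7');print({k:np.round(v,3) for k,v in d['st'].items() if k in('ee_pos','wrist_force','ft_torque','ee_rot')})
d=snap('scene','s7')
a=cv2.imread('pics/w7.png')
b=cv2.imread('pics/s7.png')[130:330,140:380]
cv2.imwrite('pics/w7z.png',np.hstack([a[:,160:480],cv2.resize(cv2.convertScaleAbs(b,alpha=1.4),(480,400))]))
E
```

```text
{'ee_pos': array([ 510.001, -166.626,  215.64 ]), 'ee_rot': array([ 0.   ,  0.707, -0.   ,  0.707]), 'wrist_force': array([ 0.868, -0.044, -1.515]), 'ft_torque': array([-0.003, -0.026, -0.032])}
```

View pics/w7z.png

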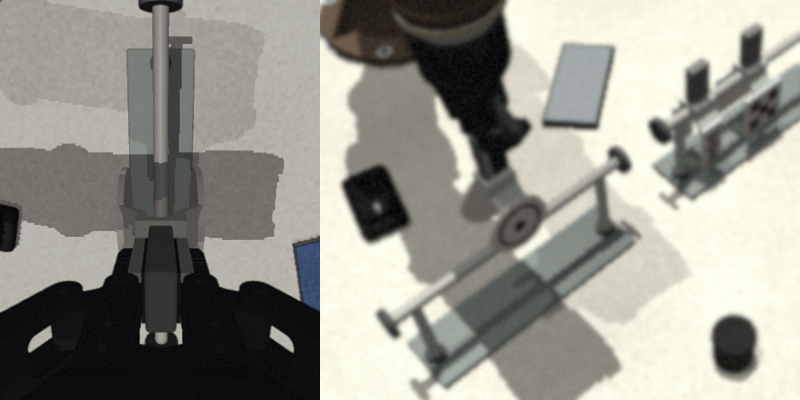

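Emit:
jog_arm([
  {"tx":0.006,"ty":0,"tz":-0.0003,"roll":0},
  {"tx":0.01,"ty":0,"tz":0,"roll":0},
  {"tx":0.01,"ty":0,"tz":0,"roll":0},
  {"tx":0.01,"ty":0,"tz":0,"roll":0},
  {"tx":0.01,"ty":0,"tz":0,"roll":0},
  {"tx":0.008,"ty":0,"tz":0,"roll":0},
  {"tx":0.008,"ty":0,"tz":0,"roll":0},
  {"tx":0.007,"ty":0,"tz":0,"roll":0},
  {"tx":0.005,"ty":0,"tz":0,"roll":0},
  {"tx":0.004,"ty":0,"tz":0,"roll":0},
  {"tx":0.003,"ty":0,"tz":0,"roll":0},
  {"tx":0.002,"ty":0,"tz":0,"roll":0},
  {"tx":0,"ty":0,"tz":0,"roll":0},
  {"tx":0,"ty":0,"tz":0,"roll":0},
])

```text
clock: 13.75
ee_pos: [509.5, -166.7, 132.5]
ee_rot: [0.0, 0.707, -0.0, 0.707]
wrist_force: [-0.3, -0.0, -1.6]
finger_gap: 11.4
```

Emit:
jog_arm([
  {"tx":0.002,"ty":0,"tz":0,"roll":0},
  {"tx":0.0015,"ty":0,"tz":0,"roll":0},
  {"tx":0.0015,"ty":0,"tz":0,"roll":0},
  {"tx":0,"ty":0,"tz":0,"roll":0},
  {"tx":0,"ty":0,"tz":0,"roll":0},
])

```text
clock: 14.25
ee_pos: [509.4, -166.6, 127.3]
ee_rot: [0.0, 0.707, -0.0, 0.707]
wrist_force: [0.6, 0.8, -1.9]
finger_gap: 11.5
```

Emit:
jog_arm([
  {"tx":0.0008,"ty":0,"tz":0,"roll":0},
  {"tx":0.0007,"ty":0,"tz":0,"roll":0},
  {"tx":0,"ty":0,"tz":0,"roll":0},
  {"tx":0,"ty":0,"tz":0,"roll":0},
])

```text
clock: 14.65
ee_pos: [509.6, -166.6, 126.4]
ee_rot: [0.0, 0.707, -0.001, 0.707]
wrist_force: [-2.6, 0.2, 4.7]
finger_gap: 11.3
```

Emit:
jog_arm([
  {"tx":0,"ty":0,"tz":0,"roll":0},
  {"tx":0,"ty":0,"tz":0,"roll":0},
  {"tx":0,"ty":0,"tz":0,"roll":0},
  {"tx":0,"ty":0,"tz":0,"roll":0},
  {"tx":0,"ty":0,"tz":0,"roll":0},
  {"tx":0,"ty":0,"tz":0,"roll":0},
  {"tx":0,"ty":0,"tz":0,"roll":0},
  {"tx":0,"ty":0,"tz":0,"roll":0},
  {"tx":0,"ty":0,"tz":0,"roll":0},
  {"tx":0,"ty":0,"tz":0,"roll":0},
], hand=0.085)

```text
clock: 15.65
ee_pos: [509.4, -166.6, 125.8]
ee_rot: [0.0, 0.707, -0.0, 0.707]
wrist_force: [0.7, -0.4, -0.2]
finger_gap: 84.7
```

```bash
python3 - <<'E'
from h import *
d=snap('wrist','w8');print({k:np.round(v,3) for k,v in d['st'].items() if k in('ee_pos','wrist_force','ft_torque','ee_rot')})
d=snap('scene','s8')
a=cv2.imread('pics/w8.png')
b=cv2.imread('pics/s8.png')[130:330,140:380]
cv2.imwrite('pics/w8z.png',np.hstack([a[:,160:480],cv2.resize(cv2.convertScaleAbs(b,alpha=1.4),(480,400))]))
E
```

```text
{'ee_pos': array([ 509.432, -166.625,  125.825]), 'ee_rot': array([ 0.   ,  0.707, -0.   ,  0.707]), 'wrist_force': array([ 0.708, -0.396, -0.194]), 'ft_torque': array([ 0.044,  0.016, -0.016])}
```

View pics/w8z.png

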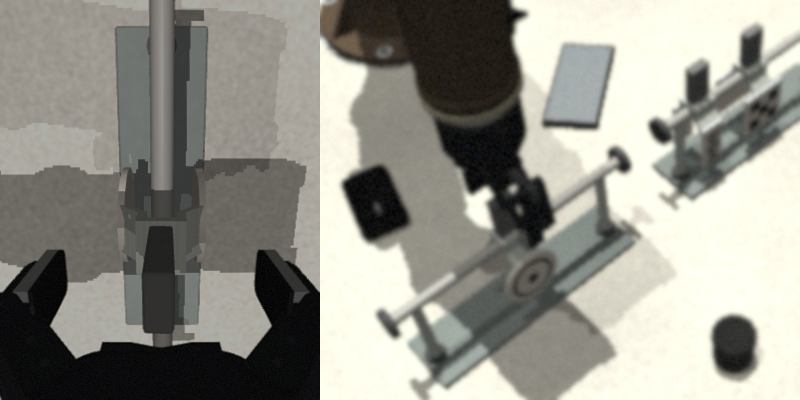

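Released and hanging on the rail. Withdraw straight up.

Emit:
jog_arm([
  {"tx":-0.008,"ty":0,"tz":0,"roll":0},
  {"tx":-0.014,"ty":0,"tz":0,"roll":0},
  {"tx":-0.014,"ty":0,"tz":0,"roll":0},
  {"tx":-0.014,"ty":0,"tz":0,"roll":0},
  {"tx":-0.02,"ty":0,"tz":0,"roll":0},
  {"tx":-0.02,"ty":0,"tz":0,"roll":0},
  {"tx":-0.02,"ty":0,"tz":0,"roll":0},
  {"tx":-0.02,"ty":0,"tz":0,"roll":0},
  {"tx":-0.02,"ty":0,"tz":0,"roll":0},
  {"tx":-0.02,"ty":0,"tz":0,"roll":0},
  {"tx":-0.01,"ty":0,"tz":0,"roll":0},
  {"tx":0,"ty":0,"tz":0,"roll":0},
  {"tx":0,"ty":0,"tz":0,"roll":0},
  {"tx":0,"ty":0,"tz":0,"roll":0},
])

```text
clock: 17.15
ee_pos: [508.8, -166.6, 304.7]
ee_rot: [0.001, 0.708, -0.0, 0.706]
wrist_force: [0.0, -0.2, 0.5]
finger_gap: 84.8
```

```bash
python3 - <<'E'
from h import *
d=snap('wrist','w9');print({k:np.round(v,3) for k,v in d['st'].items() if k in('clock','ee_pos','wrist_force')})
for dz in (12,): print('tab top exp',proj(d,(509.6,-166.6,167)))
snap('scene','s9');snap('top','t9')
a=cv2.imread('pics/w9.png')
b=cv2.imread('pics/s9.png')[110:310,160:400]
z=cv2.resize(a[100:280,260:404],(320,400),interpolation=cv2.INTER_CUBIC)
o=np.hstack([cv2.convertScaleAbs(z,alpha=1.3),cv2.resize(cv2.convertScaleAbs(b,alpha=1.4),(480,400))])
t=cv2.imread('pics/t9.png')[195:245,170:470]
o=np.vstack([o,cv2.resize(cv2.convertScaleAbs(t,alpha=1.5),(800,133))])
cv2.imwrite('pics/w9z.png',o)
E
```

```text
{'clock': np.float64(17.15), 'ee_pos': array([ 508.815, -166.582,  304.726]), 'wrist_force': array([ 0.019, -0.156,  0.483])}
tab top exp [322.08134753 188.38575631]
```

View pics/w9z.png

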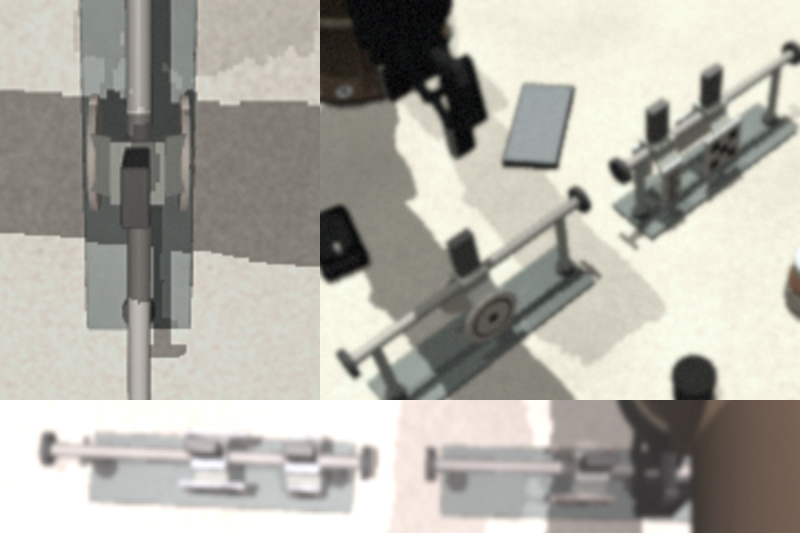

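Emit:
jog_arm([
  {"tx":0,"ty":0,"tz":0,"roll":0},
  {"tx":0,"ty":0,"tz":0,"roll":0},
  {"tx":0,"ty":0,"tz":0,"roll":0},
  {"tx":0,"ty":0,"tz":0,"roll":0},
  {"tx":0,"ty":0,"tz":0,"roll":0},
  {"tx":0,"ty":0,"tz":0,"roll":0},
  {"tx":0,"ty":0,"tz":0,"roll":0},
  {"tx":0,"ty":0,"tz":0,"roll":0},
  {"tx":0,"ty":0,"tz":0,"roll":0},
  {"tx":0,"ty":0,"tz":0,"roll":0},
])

```text
clock: 18.3
ee_pos: [509.4, -166.6, 305.8]
ee_rot: [0.0, 0.707, -0.0, 0.707]
wrist_force: [0.4, 0.8, -0.4]
finger_gap: 85.0
```

```bash
python3 - <<'E'
from h import *
d=snap('wrist','w10');print({k:np.round(v,3) for k,v in d['st'].items() if k in('clock','ee_pos')})
a=cv2.imread('pics/w9.png');b=cv2.imread('pics/w10.png')
f=lambda a:cv2.resize(a[120:260,280:370],(380,591),interpolation=cv2.INTER_CUBIC)
cv2.imwrite('pics/w10z.png',cv2.convertScaleAbs(np.hstack([f(a),f(b)]),alpha=1.4))
for x in (502.6+1,515.6): print(proj(d,(x,-166,167)))
for x in (503.7,515.7): print(proj(d,(x,-110,105)),proj(d,(x,-230,105)))
for x in (509.7-26,509.7+26): print(proj(d,(x,-166.6,61)))
E
```

```text
{'clock': np.float64(18.3), 'ee_pos': array([ 509.405, -166.645,  305.825])}
[314.52241643 187.31344625]
[327.78016359 187.30975383]
[315.38865757 121.55800865] [315.84522382 229.08757299]
[326.8431851  121.55638008] [326.31316576 229.08376818]
[299.80182195 167.69901216]
[342.22259149 167.68877014]
```

View pics/w10z.png

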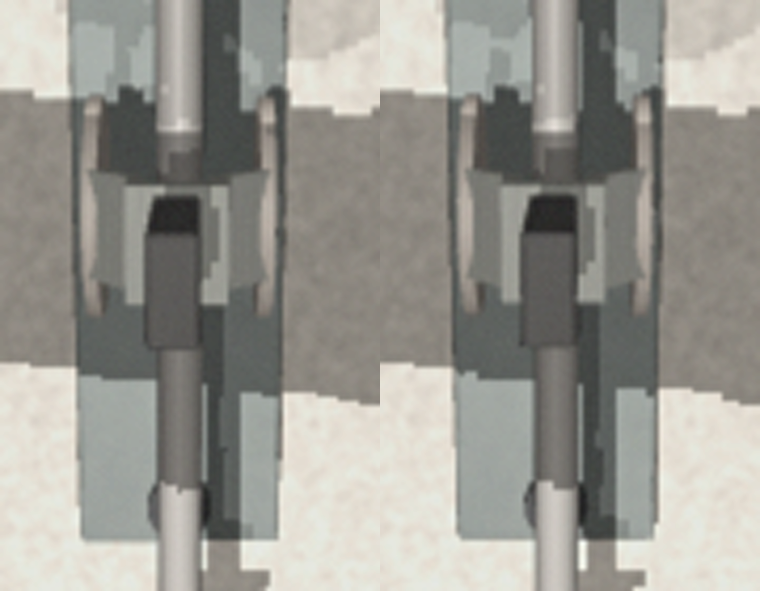

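```bash
python3 -c "
from cell import arm
print(arm.sign_off())"
```

```text
the job is handed in; nothing more can be done
None
```

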